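# Unbox a model wagon for repair

### The arm

A 6-joint arm with a two-finger parallel gripper is mounted at the origin on the work surface. World frame = base frame: x ahead of the robot, y to its left, z up, the work surface at z = 0. Lengths are in mm, angles in rad, forces in N, time in s.
With the tool pointing down it reaches from about 400 to 925 mm from the base axis. Payload 12.5 kg.
Tool frame: the origin (TCP) lies midway between the tips of the shut fingers; the grasp point (between the pads) lies 19 mm behind it; z points along the fingers, y is the direction in which the jaws open and shut (so a half turn about z gives the same grasp; the last joint's range is limited). The gripper opens to 95 mm and grips with 3 to 60 N. Pads are 20 mm wide; open, the fingers measure 119 mm over their backs; the gripper's body (75 mm by 180 mm) begins 59 mm behind the grasp point.
Start: joints at [1.035, 0.491, 1.559, -0, 1.092, -0.106], TCP at [260.417, 568.181, 214.661] pointing down, gripper open.
Joint ranges: [-3.1, 3.1], [-0.84, 2.19], [0.05, 2.79], [-1.13, 4.28], [0.06, 2.93], [-2.69, 2.69]. Speed limits (rad/s): [2.22, 2.22, 2.79, 3.14, 3.14, 3.14].

### API

Orientations are given as [roll, pitch, yaw] about the fixed x, y, z axes, in that order (R = Rz(yaw) Ry(pitch) Rx(roll)).
In Python, from cell import env gives the robot as it stands.
- The arm moves only by the tool servo_tool, never from a script. Its argument "plan" is a list of rows, each a list of 7 numbers: the shift along the tool's x, y, z in m, then the turn, a rotation vector about the tool's x, y, z in degrees, then the opening in per cent of the stroke, from 0 (shut) to 100 (fully open). In form: [[dx, dy, dz, wx, wy, wz, jaw], ...]. A call has 1 to 8 rows; each row shifts and turns the pose as measured when the row begins, along the tool's axes as they then stand; what a row does not reach is not made up. A row lasts 1/12 s, in which the tool goes at most 41.7 mm and 7.16 degrees, less where a joint would pass 70% of its speed; a pose out of reach is approached as far as the arm can. A call is refused whole if a number of a shift passes 0.0417 or a number of a turn 7.16, either way. A call with a gripper value outside its range is refused whole. The fingers move at their own pace and stop on an object; the grip force is fixed at half the most. Time passes only in rows, so rows that do not move let the fingers close. It gives the time, the measured TCP pose, the force and the opening at its end, in the units of the state.
- env.state(): the state, without advancing time (a new reading comes with each control period).
- env.read_camera(name): name is "scene" or "side" or "wrist"; returns a dict with "img" (384x512x3 uint8, blue, green, red), "intrinsics" (3x3 intrinsics, pixels), "R" (3x3) and "t" (3): a world point X has camera coordinates R X + t. Camera axes: x right, y down, z forward; pixel columns grow to the right and rows downward; lengths in mm; the calibration is good to about 2 mm. A picture is of the moment at which its call begins. There is no depth.
- env.job_done(): hands the job in, once; it reports no verdict.
The state is a dict: "t": time; "joints": joint angles; "qvel": joint speeds; "tau": joint torques, N m; "eef_pos": TCP position; "tcp_rot": TCP orientation; "ft_force": force on the tool from outside, world axes, zero at the start; "moment": the same for the moment, N m; "opening": opening from 0.0 (shut) to 1.0 (fully open).
Only numpy, scipy, OpenCV 4.12 (cv2) and the standard library are available. Lean on these libraries where they do the work, as an engineer would, in place of code of your own. Each camera call takes 0.05 s, during which the arm holds its last target. There are 200 camera calls.

### The job

Slide the lid off the wooden storage box along its grooves until it comes free and lay it flat on the bench, handle up. Then lift the model wagon out of the box and stand it upright in the middle of the green work mat, lengthwise along the mat. Put both down gently without dropping them, keep the wagon upright throughout, and leave the jar, the bowl and the little boards where they are.

Things in the scene. Friction and masses are not known exactly. Their poses are not given: they have to be found in the camera images.
- box: Brown wooden storage box fixed to the bench, 160 mm long (x), 148 wide (y), 68 high. Origin at the centre of its underside, z up. Floor 6 mm thick, walls 12 mm; inner space 136 x 124 mm. Each long side wall has a groove along x, 7 mm deep, from 54 to 62.5 mm height, under a 5.5 mm lip. The lid slides out to the box's -x only (towards the robot, within 0.4 rad); the lips stop it lifting.
- box_mouth (a point): Middle of the top edge of the box's low end wall, where the lid comes out: x = -80 mm, z = 54 mm in the box's frame, axes as the box's. The opposite (+x) end wall is 68 mm high and closes the grooves.
- lid: Loose pale wooden lid, 146 mm long (x), 134 wide (y), 6 thick, about 0.16 kg, in the grooves with 2 mm play each side, 2.5 mm in height. Origin at the centre of its underside, axes as the box's. In the box's frame its origin is at x = -6 mm, z = 54 mm when shut; it starts 0 to 20 mm open (towards -x) and is out of the grooves past x = -153 mm. Slides lightly (under 3 N).
- lid_grip (a point): Point in the dark wooden grip block on the middle of the lid, 30 mm above the lid's underside, 10 mm below the block's top; axes as the lid's. The block is 24 mm along x, 56 mm along y and stands 34 mm above the lid. Pinch it along x, from above.
- wagon: Loose red model goods wagon, grey roof, black underframe, 106 mm long (x), 34 wide (y), 46 high, about 0.13 kg. Origin at the centre of its underside, z up. Starts standing on the box's floor under the lid, along the box, up to 8 mm off the middle. Flat red sides from 10 to 43 mm height; the wheels do not turn. Take it high by the sides, clear of the box lips. Set it down before letting go.
- mat: Green work mat with white grid lines fixed to the bench, 240 mm long (x), 130 mm wide (y), 4 mm thick. Origin at the centre of its underside, z up.
- jar: Bystander: closed glass jar with blue cap, 72 mm across, 100 mm high, loose. Origin at the centre of its underside.
- bowl: Bystander: small glass bowl, 80 mm across, 35 mm high, loose. Origin at the centre of its underside.
- boards: Bystander: little dark panel of model boards, 180 x 55 mm, 17 mm high, loose. Origin at the centre of its underside, x along it.

How it is judged:
By the outcome, as a careful person would: the job done as asked, in the order asked, and still so for the second after the job is handed in, with the robot touching nothing.
It also fails if it takes over 58 s, if anything falls off the work surface, if the arm or the gripper's body presses on something with over 40 N, if the wrist force passes 120 N, or if a joint passes its speed limit or range.

## Working session

There is one attempt and no reset: what is moved stays moved. The work goes in short steps, Python scripts to look and compute and a tool call to move; the robot and the scene stay as the last step left them, time stands still between calls to the robot, and variables do not carry over. Pictures are saved under pics/ and viewed, about 8 in all and at most 12, crops included, and the job is handed in when it is done.

Besides the shell and the picture viewer there is one more tool, called after "Emit:" by a JSON object that holds its "method" and its "body", one argument or row to a line. servo_tool: Moves the arm, as the interface text tells. Its arguments: {"type":"object","properties":{"plan":{"type":"array","items":{"type":"array","items":{"type":"number"}}}},"required":["plan"]}

```bash
mkdir -p pics; ls; cat > h.py <<'E'
import numpy as np, cv2
from cell import env
def snap(n,f):
    c=env.read_camera(n); cv2.imwrite(f'pics/{f}.png',c['img']); np.savez(f'pics/{f}.npz',K=c['intrinsics'],R=c['R'],t=c['t']); return c
def ray(f,u,v,z):
    d=np.load(f'pics/{f}.npz');K,R,t=d['K'],d['R'],d['t'].ravel()
    o=-R.T@t; r=R.T@np.linalg.solve(K,[u,v,1]); return o+r*(z-o[2])/r[2]
def proj(f,X):
    d=np.load(f'pics/{f}.npz');p=d['K']@(d['R']@np.asarray(X,float).T+d['t'].reshape(3,1));return (p[:2]/p[2]).T
E
python3 - <<'E'
from h import *
a=snap('scene','s1');b=snap('side','d1')
cv2.imwrite('pics/both.png',cv2.resize(np.vstack([a['img'],b['img']]),None,fx=.78,fy=.78))
for f in('s1','d1'):
    d=np.load(f'pics/{f}.npz');print(-d['R'].T@d['t'].ravel(), d['K'][0,0])
print(env.state())
E
```

```text
pics
[1594.95268394  610.31762985  804.73880022] 369.6967098001755
[ 519.94126364 -875.62482511 1145.50970662] 387.1630692136918
{'t': 0.1, 'joints': array([ 1.03540789e+00,  4.91482836e-01,  1.55935368e+00, -2.47086279e-05,
        1.09170410e+00, -1.05559756e-01]), 'qvel': array([-0.00104805, -0.0016514 , -0.00030847, -0.00179173,  0.00037026,
        0.00042773]), 'tau': array([ 2.06849982e-03, -6.13625622e+01, -2.58607560e+01,  6.94141863e-02,
        4.70856554e-02, -5.05313636e-06]), 'eef_pos': array([260.30650173, 567.99312735, 214.14239618]), 'tcp_rot': array([-3.14064766e+00, -7.80870479e-05,  2.71177533e+00]), 'ft_force': array([-0.36057185, -0.31116628, -0.244251  ]), 'moment': array([0.04049895, 0.01650211, 0.01802667]), 'opening': 0.9994537704198161}
```

View pics/s1.png

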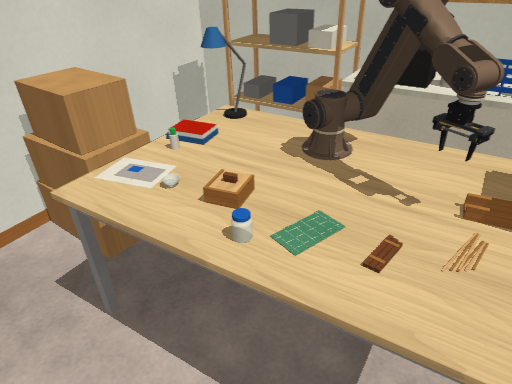

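View pics/d1.png

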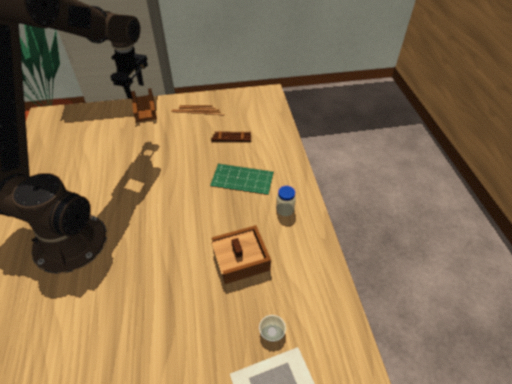

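The scene view shows the box at (230,188), mat (308,231), jar (241,225), bowl (171,181) and boards (383,253). The side view has the box at (241,255), mat (242,179), jar (286,200), bowl (272,328) and boards (231,137). I'll zoom in on the box and mat.

```bash
python3 - <<'E'
from h import *
a=cv2.imread('pics/s1.png')[160:260,195:355];b=cv2.imread('pics/d1.png')[150:290,195:315]
A=cv2.resize(a,None,fx=3,fy=3,interpolation=2);B=cv2.resize(b,None,fx=4,fy=4,interpolation=2)
a2=cv2.resize(cv2.imread('pics/s1.png')[165:210,200:260],None,fx=5,fy=5,interpolation=2)
C=np.zeros((600,800,3),np.uint8);C[:560,:480]=B;C[:225,490:790]=a2;a3=cv2.resize(a,None,fx=1.9,fy=1.9);C[300:300+a3.shape[0],490:490+a3.shape[1]]=a3
cv2.imwrite('pics/z1.png',C)
# mat from green mask in both
for f in('s1','d1'):
    im=cv2.imread(f'pics/{f}.png');hsv=cv2.cvtColor(im,cv2.COLOR_BGR2HSV)
    m=cv2.inRange(hsv,(70,90,40),(90,255,255));m=cv2.morphologyEx(m,cv2.MORPH_CLOSE,np.ones((5,5)))
    n,l,s,c=cv2.connectedComponentsWithStats(m)
    cand=[i for i in range(1,n) if 200<c[i][0]<350 and 150<c[i][1]<260]; k=max(cand,key=lambda i:s[i,4])
    ys,xs=np.where(l==k);P=np.array([ray(f,u,v,4)[:2] for u,v in zip(xs,ys)],np.float32)
    print(f,s[k],P.mean(0),cv2.minAreaRect(P))
E
```

```text
s1 [ 271  211   74   44 1544] [657.517   205.02444] ((651.222412109375, 204.4891357421875), (127.27031707763672, 235.73837280273438), 69.50716400146484)
d1 [ 212  166   60   27 1083] [651.5402  198.24353] ((650.7871704101562, 200.047607421875), (112.8384780883789, 222.81260681152344), 68.93167877197266)
```

View pics/z1.png

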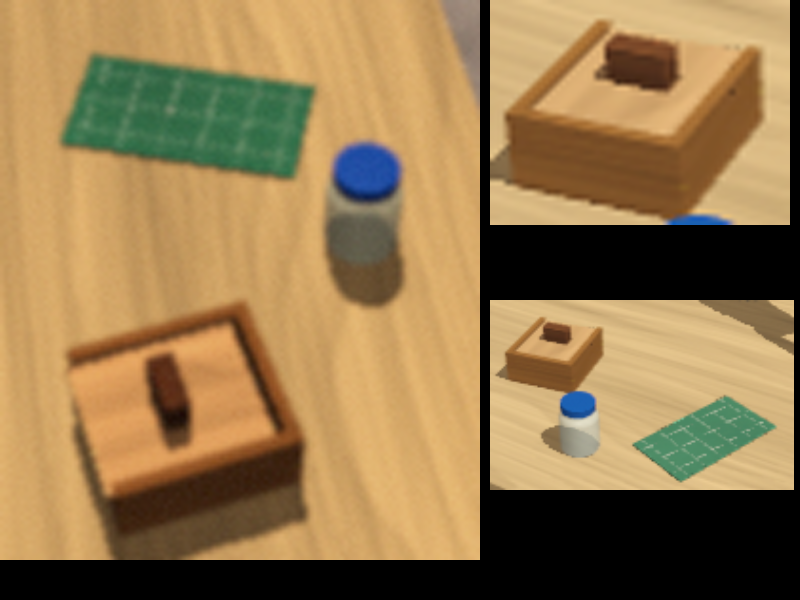

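The crop shows the box's rim corners and its grip block clearly, and the lid is a little open: there's a dark gap at the +x end. I'll fit the box pose from the corners in both views.

```bash
python3 - <<'E'
from h import *
from scipy.optimize import least_squares
S=np.array([[223,169.4],[203.6,188],[238.6,193.4],[254.6,175]])  # scene: back,left,front,right
D=np.array([[212.5,238.7],[256.2,225.7],[270.2,258.7],[223.7,273.9]]) # side: -x+y,+x+y,+x-y,-x-y
for n,f,Q in(('s','s1',S),('d','d1',D)): print(n,[ray(f,*q,68)[:2].round() for q in Q])
# scene cam looks -x: left is -y. back=-x-y,left=+x-y,front=+x+y,right=-x+y
cs=np.array([[-80,-74],[80,-74],[80,74],[-80,74]]);cd=np.array([[-80,74],[80,74],[80,-74],[-80,-74]])
def W(p,c,z):
    R=np.array([[np.cos(p[2]),-np.sin(p[2])],[np.sin(p[2]),np.cos(p[2])]]);return np.c_[c@R.T+p[:2],np.full(len(c),z)]
r=lambda p:np.r_[proj('s1',W(p,cs,68))-S,proj('d1',W(p,cd,68))-D].ravel()
q=least_squares(r,[600,-30,0.2]);print(q.x,r(q.x).reshape(-1,2).round(1).tolist())
# grip block top centre, z=54+40=94 : 
print('blk side',ray('d1',195+160/4,150+362/4,94),'scene',ray('s1',200+(645-490)/5,165+42/5,94))
# jar, bowl, boards
print('jar',ray('d1',195+366/4,150+170/4,100),ray('s1',241.5,215,100),'bowl',ray('d1',272,325,35),ray('s1',171,179,35),'boards',ray('d1',231,137,17),ray('s1',383,252,17))
# camera of wrist
c=env.read_camera('wrist');print(c['R'],c['t'],c['intrinsics'])
s=env.state();from scipy.spatial.transform import Rotation as Ro
T=Ro.from_euler('xyz',s['tcp_rot']).as_matrix();print('cam in tool',T.T@(-c['R'].T@c['t'].ravel()-s['eef_pos']),T)
E
```

```text
s [array([ 527., -245.]), array([ 685., -222.]), array([650., -83.]), array([ 503., -105.])]
d [array([ 505., -120.]), array([659., -90.]), array([ 682., -228.]), array([ 528., -259.])]
[ 5.91782366e+02 -1.69631071e+02  1.74630506e-01] [[-1.9, -0.8], [-1.2, -0.6], [-1.2, 0.9], [-0.9, -0.6], [-1.8, -2.1], [-0.9, -1.6], [0.5, 0.1], [-0.6, -0.6]]
blk side [ 577.68448702 -157.28139317   94.        ] scene [ 576.19983548 -167.77003844   94.        ]
jar [787.67871267  15.00230232 100.        ] [796.06693032  30.55098069 100.        ] bowl [ 649.14244612 -431.84724342   35.        ] [ 654.39909274 -424.90806546   35.        ] boards [637.13781162 446.78963002  17.        ] [646.33766495 462.89563091  17.        ]
[[ 0.41589922  0.90940975 -0.00132035]
 [ 0.87025312 -0.39756947  0.2908574 ]
 [ 0.26398363 -0.1221164  -0.9567655 ]] [-623.60107328  -32.22514766  391.37816071] [[312.96809567   0.         254.37629098]
 [  0.         312.96809567 191.06247278]
 [  0.           0.           1.        ]]
cam in tool [  83.52176807   -0.93093916 -168.8023683 ] [[-9.09062466e-01  4.16659630e-01 -4.30807824e-04]
 [ 4.16659842e-01  9.09062193e-01 -7.10894335e-04]
 [ 9.54301341e-05 -8.25747678e-04 -9.99999655e-01]]
```

Box ≈ (592,-169), yaw 0.175. Block ≈ (577,-163), mat ≈ (651,203), yaw ≈ -0.36. The sizes agree. Next is a small row planner, which I'll use to move above the block and look from there.

```bash
cat >> h.py <<'E'
from scipy.spatial.transform import Rotation as Ro
def plan(x,y,z,ang,step=36,jaw=100,n=None):
    """rows (tool axes) to TCP x,y,z mm with tool pointing down and tool-y axis at ang (deg)"""
    s=env.state();p=s['eef_pos'].copy();R=Ro.from_euler('xyz',s['tcp_rot'])
    a=np.deg2rad(ang);Y=np.array([np.cos(a),np.sin(a),0]);Z=np.array([0,0,-1.]);G=Ro.from_matrix(np.c_[np.cross(Y,Z),Y,Z])
    dv=np.array([x,y,z])-p; w=np.rad2deg((R.inv()*G).as_rotvec())
    n=n or int(max(1,np.ceil(np.linalg.norm(dv)/step),np.ceil(np.abs(w).max()/6.8)))
    print('from',p.round(1),'d',dv.round(1),'w',w.round(2),'rows',n)
    rows=[]
    for i in range(n):
        rows.append([*(R.inv().apply(dv/n)/1000).round(4).tolist(),*(w/n).round(2).tolist(),jaw]); R=R*Ro.from_rotvec(np.deg2rad(w/n))
    for i in range(0,n,8): print(str(rows[i:i+8]).replace(' ',''))
def st():
    s=env.state();T=Ro.from_euler('xyz',s['tcp_rot']).as_matrix()
    print('t',round(s['t'],2),'p',s['eef_pos'].round(1),'yang',np.rad2deg(np.arctan2(T[1,1],T[0,1])).round(2),'tilt',T[:2,2].round(4),'F',s['ft_force'].round(1),'op',round(s['opening'],3))
E
python3 -c "
from h import *
plan(577,-163,200,10,step=34)"
```

```text
from [260.3 568.  214.2] d [ 316.7 -731.   -14.2] w [-5.000e-02  2.000e-02  5.538e+01] rows 24
[[-0.0247,-0.0222,0.0006,-0.0,0.0,2.31,100],[-0.0256,-0.0212,0.0006,-0.0,0.0,2.31,100],[-0.0264,-0.0201,0.0006,-0.0,0.0,2.31,100],[-0.0272,-0.0191,0.0006,-0.0,0.0,2.31,100],[-0.0279,-0.0179,0.0006,-0.0,0.0,2.31,100],[-0.0286,-0.0168,0.0006,-0.0,0.0,2.31,100],[-0.0293,-0.0156,0.0006,-0.0,0.0,2.31,100],[-0.0299,-0.0144,0.0006,-0.0,0.0,2.31,100]]
[[-0.0304,-0.0132,0.0006,-0.0,0.0,2.31,100],[-0.031,-0.012,0.0006,-0.0,0.0,2.31,100],[-0.0314,-0.0107,0.0006,-0.0,0.0,2.31,100],[-0.0318,-0.0095,0.0006,-0.0,0.0,2.31,100],[-0.0322,-0.0082,0.0006,-0.0,0.0,2.31,100],[-0.0325,-0.0069,0.0006,-0.0,0.0,2.31,100],[-0.0327,-0.0056,0.0006,-0.0,0.0,2.31,100],[-0.0329,-0.0042,0.0006,-0.0,0.0,2.31,100]]
[[-0.0331,-0.0029,0.0006,-0.0,0.0,2.31,100],[-0.0332,-0.0016,0.0006,-0.0,0.0,2.31,100],[-0.0332,-0.0002,0.0006,-0.0,0.0,2.31,100],[-0.0332,0.0011,0.0006,-0.0,0.0,2.31,100],[-0.0331,0.0024,0.0006,-0.0,0.0,2.31,100],[-0.033,0.0038,0.0006,-0.0,0.0,2.31,100],[-0.0328,0.0051,0.0006,-0.0,0.0,2.31,100],[-0.0326,0.0064,0.0006,-0.0,0.0,2.31,100]]
```

Emit:
{"method": "servo_tool", "body": {
  "plan": [
    [-0.025,-0.022,0,0,0,2.3,100],
    [-0.026,-0.021,0,0,0,2.3,100],
    [-0.026,-0.02,0,0,0,2.3,100],
    [-0.027,-0.019,0,0,0,2.3,100],
    [-0.028,-0.018,0,0,0,2.3,100],
    [-0.029,-0.017,0,0,0,2.3,100],
    [-0.029,-0.016,0,0,0,2.3,100],
    [-0.03,-0.014,0,0,0,2.3,100]
  ]
}}

```text
t: 0.82
eef_pos: [365.8, 318.5, 211.5]
tcp_rot: [-3.138, -0.001, 2.386]
ft_force: [0.9, -0.1, 0.7]
opening: 0.999
```

Emit:
{"method": "servo_tool", "body": {
  "plan": [
    [-0.03,-0.013,0,0,0,2.3,100],
    [-0.031,-0.012,0,0,0,2.3,100],
    [-0.031,-0.011,0,0,0,2.3,100],
    [-0.032,-0.01,0,0,0,2.3,100],
    [-0.032,-0.008,0,0,0,2.3,100],
    [-0.033,-0.007,0,0,0,2.3,100],
    [-0.033,-0.006,0,0,0,2.3,100],
    [-0.033,-0.004,0,0,0,2.3,100]
  ]
}}

```text
t: 1.48
eef_pos: [470.3, 60.1, 211.9]
tcp_rot: [-3.138, 0.0, 2.049]
ft_force: [0.0, 0.5, 0.7]
opening: 0.998
```

```bash
python3 -c "
from h import *
st();plan(577,-163,200,10,step=36)"
```

```text
t 1.48 p [470.3  60.1 211.9] yang 27.39 tilt [-0.0026 -0.0019] F [0.  0.5 0.7] op 0.998
from [470.3  60.1 211.9] d [ 106.7 -223.1  -11.9] w [-0.17  0.05 17.39] rows 7
[[-0.0353,-0.0011,0.0017,-0.02,0.01,2.48,100],[-0.0353,0.0004,0.0017,-0.02,0.01,2.48,100],[-0.0353,0.0019,0.0017,-0.02,0.01,2.48,100],[-0.0352,0.0035,0.0017,-0.02,0.01,2.48,100],[-0.035,0.005,0.0017,-0.02,0.01,2.48,100],[-0.0347,0.0065,0.0017,-0.02,0.01,2.48,100],[-0.0344,0.008,0.0017,-0.02,0.01,2.48,100]]
```

Emit:
{"method": "servo_tool", "body": {
  "plan": [
    [-0.035,-0.001,0.002,0,0,2.5,100],
    [-0.035,0,0.002,0,0,2.5,100],
    [-0.035,0.002,0.002,0,0,2.5,100],
    [-0.035,0.004,0.002,0,0,2.5,100],
    [-0.035,0.005,0.002,0,0,2.5,100],
    [-0.035,0.006,0.002,0,0,2.5,100],
    [-0.034,0.008,0,0,0,2.5,100],
    [0,0,0,0,0,0,100]
  ]
}}

```text
t: 2.15
eef_pos: [578.6, -180.6, 198.4]
tcp_rot: [-3.139, 0.002, 1.721]
ft_force: [-0.9, 0.4, -0.7]
opening: 0.999
```

```bash
python3 -c "
from h import *
st();c=snap('wrist','w1');cv2.imwrite('pics/w1b.png',cv2.resize(c['img'],None,fx=1.5,fy=1.5))
print(proj('w1',np.array([[577,-163,94],[592,-170,68]])))"
```

```text
t 2.15 p [ 578.6 -180.6  198.4] yang 8.58 tilt [-0.0024 -0.0022] F [-0.9  0.4 -0.7] op 0.999
[[257.34508913 171.02975854]
 [271.19994993 173.99721145]]
```

View pics/w1b.png

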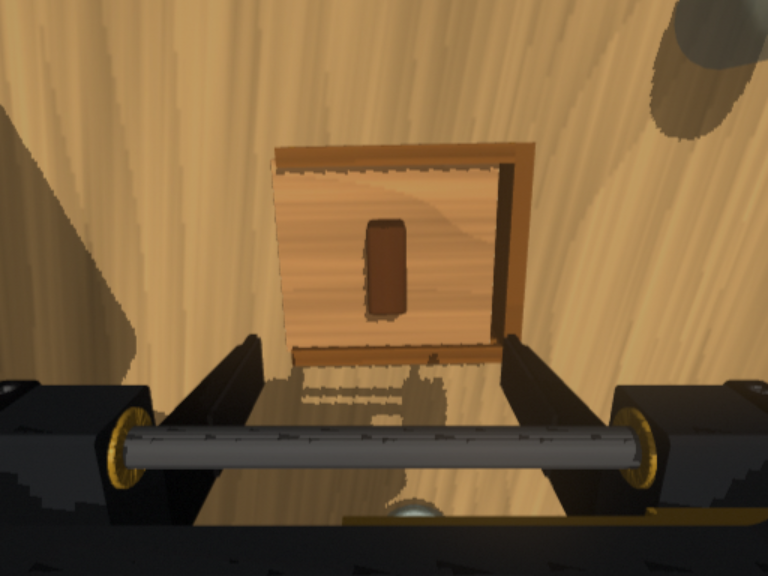

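The wrist view (768x576 scaling) shows the block top from (368,229) to (406,314). Box rim corners are at (274,149), (535,143) and (294,365), with the right wall's outer edge running down to about (523,340).

```bash
python3 - <<'E'
from h import *
g=lambda u,v,z:ray('w1',u/1.5,v/1.5,z)[:2]
b=[g(*q,94) for q in((369,229),(405,229),(406,313),(367,314))]
print('block',np.round(b,1).tolist(),np.mean(b,0),'size',np.linalg.norm(b[0]-b[1]),np.linalg.norm(b[1]-b[2]))
c=[g(*q,68) for q in((274,149),(535,143),(294,365))]
print('box',np.round(c,1).tolist(),'L',np.linalg.norm(c[1]-c[0]),'W',np.linalg.norm(c[2]-c[0]),'ctr',(c[1]+c[2])/2,
 'yawx',np.rad2deg(np.arctan2(*(c[1]-c[0])[::-1])),'yawy',np.rad2deg(np.arctan2(*(c[2]-c[0])[::-1]))+90)
E
```

```text
block [[564.6, -148.1], [585.5, -144.9], [594.7, -196.6], [570.9, -200.9]] [ 578.92750656 -172.62755587] size 21.106685846028153 52.43075881609966
box [[500.0, -112.7], [656.9, -85.4], [526.1, -256.1]] L 159.2142823164848 W 145.77012398722326 ctr [ 591.477574   -170.76111348] yawx 9.89489997323548 yawy 10.30892617984523
```

Consistent: box centre (591.5,-170.8), yaw 10°, and the block is on the centreline at local x ≈ -12.7, so the lid is about 7 mm open. Descending.

```bash
python3 -c "
from h import *
st();plan(579,-173,115,10.1,step=25,jaw=65)"
```

```text
t 2.2 p [ 577.4 -178.5  198. ] yang 8.71 tilt [-0.004  -0.0011] F [ 0.1 -0.2 -0.1] op 1.001
from [ 577.4 -178.5  198. ] d [  1.6   5.5 -83. ] w [-0.24  0.02 -1.39] rows 4
[[0.0013,0.0007,0.0208,-0.06,0.01,-0.35,65],[0.0013,0.0007,0.0208,-0.06,0.01,-0.35,65],[0.0013,0.0007,0.0208,-0.06,0.01,-0.35,65],[0.0013,0.0006,0.0208,-0.06,0.01,-0.35,65]]
```

Emit:
{"method": "servo_tool", "body": {
  "plan": [
    [0.0015,0.0005,0.02,0,0,-0.4,65],
    [0.0015,0.0005,0.02,-0.1,0,-0.4,65],
    [0.001,0.0005,0.02,-0.1,0,-0.3,65],
    [0.001,0.0005,0.02,0,0,-0.3,65],
    [0,0,0,0,0,0,65],
    [0,0,0,0,0,0,65]
  ]
}}

```text
t: 2.7
eef_pos: [576.8, -170.0, 115.7]
tcp_rot: [-3.141, -0.001, 1.751]
ft_force: [0.2, -0.9, 0.1]
opening: 0.668
```

```bash
python3 -c "
from h import *
st();plan(579,-173,66,10.1,step=10,jaw=65);snap('wrist','w2')"
```

```text
t 2.7 p [ 576.8 -170.   115.7] yang 10.33 tilt [-0.0011  0.0005] F [ 0.2 -0.9  0.1] op 0.668
from [ 576.8 -170.   115.7] d [  2.2  -3.  -49.7] w [-0.06 -0.04  0.23] rows 5
[[-0.0007,0.0003,0.0099,-0.01,-0.01,0.05,65],[-0.0007,0.0003,0.0099,-0.01,-0.01,0.05,65],[-0.0007,0.0003,0.0099,-0.01,-0.01,0.05,65],[-0.0007,0.0003,0.0099,-0.01,-0.01,0.05,65],[-0.0007,0.0003,0.0099,-0.01,-0.01,0.05,65]]
```

View pics/w2.png

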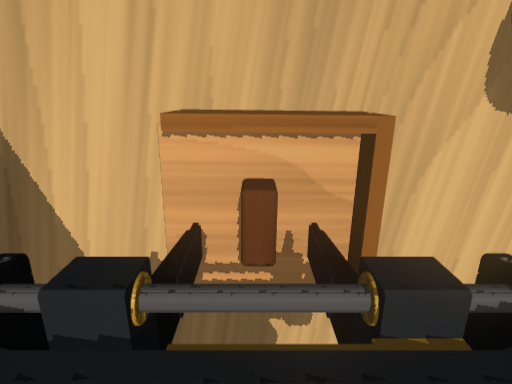

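The block (columns 241-276, rows 189-265) sits centred between the fingers (196 and 315).

```bash
python3 -c "
from h import *
b=np.array([ray('w2',*q,94) for q in((242,189),(275,189),(276,265),(241,265))]);print(b.round(1),b.mean(0))"
```

```text
[[ 563.2 -146.4   94. ]
 [ 583.8 -142.6   94. ]
 [ 595.3 -195.8   94. ]
 [ 571.7 -200.1   94. ]] [ 578.47760497 -171.21899622   94.        ]
```

Emit:
{"method": "servo_tool", "body": {
  "plan": [
    [-0.0005,0.0005,0.01,0,0,0,65],
    [-0.0005,0.0005,0.01,0,0,0,65],
    [-0.0005,0.0005,0.01,0,0,0,65],
    [-0.0005,0,0.01,0,0,0,65],
    [-0.0005,0,0.008,0,0,0,65],
    [0,0,0,0,0,0,65],
    [0,0,0,0,0,0,65]
  ]
}}

```text
t: 3.33
eef_pos: [580.0, -172.2, 66.3]
tcp_rot: [3.139, 0.002, 1.752]
ft_force: [0.2, -0.5, 0.9]
opening: 0.646
```

Emit:
{"method": "servo_tool", "body": {
  "plan": [
    [0,0,0,0,0,0,0],
    [0,0,0,0,0,0,0],
    [0,0,0,0,0,0,0],
    [0,0,0,0,0,0,0],
    [0,0,0,0,0,0,0],
    [0,0,0,0,0,0,0],
    [0,0,0,0,0,0,0],
    [0,0,0,0,0,0,0]
  ]
}}

```text
t: 4.0
eef_pos: [580.4, -172.6, 67.6]
tcp_rot: [3.137, 0.003, 1.751]
ft_force: [0.1, -0.1, -1.8]
opening: 0.252
```

```bash
python3 -c "
from h import *
st();s=env.state();print(s['tau'].round(1),s['moment'])"
```

```text
t 4.0 p [ 580.4 -172.6   67.6] yang 10.35 tilt [ 0.0046 -0.0019] F [ 0.1 -0.1 -1.8] op 0.252
[ -0.  -64.6 -19.2   0.    0.1   0. ] [-0.03484275  0.0164211  -0.06232742]
```

Gripped (0.252 × 95 ≈ 24 mm), and the -1.8 N means the lid's weight is carried. Sliding it out.

Emit:
{"method": "servo_tool", "body": {
  "plan": [
    [0,-0.006,0,0,0,0,0],
    [0,-0.01,0,0,0,0,0],
    [0,-0.01,0,0,0,0,0],
    [0,-0.01,0,0,0,0,0],
    [0,-0.01,0,0,0,0,0],
    [0,0,0,0,0,0,0]
  ]
}}

```text
t: 4.5
eef_pos: [530.2, -181.4, 67.5]
tcp_rot: [3.137, 0.003, 1.752]
ft_force: [0.0, -0.7, -2.0]
opening: 0.251
```

```bash
cat >>h.py <<'E'
def bx():
    s=env.state();d=s['eef_pos'][:2]-[591.5,-170.8];c,n=np.cos(.1745),np.sin(.1745);print('box-frame',(d[0]*c+d[1]*n).round(1),(-d[0]*n+d[1]*c).round(1),'z',s['eef_pos'][2].round(1))
E
python3 -c "
from h import *
st();bx();d=np.array([579.9-579,0]);"
```

```text
t 4.5 p [ 530.2 -181.4   67.5] yang 10.36 tilt [ 0.0054 -0.0019] F [ 0.  -0.7 -2. ] op 0.251
box-frame -62.2 0.2 z 67.5
```

Smooth, with no side force. 118 mm to go, with care until it's past -160.

Emit:
{"method": "servo_tool", "body": {
  "plan": [
    [0,-0.01,0,0,0,0,0],
    [0,-0.012,0,0,0,0,0],
    [0,-0.012,0,0,0,0,0],
    [0,-0.012,0,0,0,0,0],
    [0,-0.012,0,0,0,0,0],
    [0,-0.012,0,0,0,0,0],
    [0,0,0,0,0,0,0]
  ]
}}

```text
t: 5.08
eef_pos: [456.0, -194.9, 67.4]
tcp_rot: [3.137, 0.003, 1.75]
ft_force: [-0.4, -0.5, -1.5]
opening: 0.251
```

Emit:
{"method": "servo_tool", "body": {
  "plan": [
    [0,-0.012,0,0,0,0,0],
    [0,-0.012,0,0,0,0,0],
    [0,-0.012,0,0,0,0,0],
    [0,-0.012,0,0,0,0,0],
    [0,0,0,0,0,0,0],
    [0,0,0,0,0,0,0]
  ]
}}

```text
t: 5.58
eef_pos: [405.8, -204.3, 67.2]
tcp_rot: [3.137, 0.002, 1.749]
ft_force: [0.6, 0.1, -1.3]
opening: 0.25
```

```bash
python3 -c "
from h import *
st();bx();plan(414.2,-202.1,14,10.1,step=8,jaw=0)"
```

```text
t 5.58 p [ 405.8 -204.3   67.2] yang 10.19 tilt [ 0.0048 -0.0016] F [ 0.6  0.1 -1.3] op 0.25
box-frame -188.7 -0.7 z 67.2
from [ 405.8 -204.3   67.2] d [  8.4   2.2 -53.2] w [0.25 0.14 0.09] rows 7
[[0.0001,0.0012,0.0076,0.04,0.02,0.01,0],[0.0001,0.0012,0.0076,0.04,0.02,0.01,0],[0.0001,0.0012,0.0076,0.04,0.02,0.01,0],[0.0001,0.0012,0.0076,0.04,0.02,0.01,0],[0.0001,0.0012,0.0076,0.04,0.02,0.01,0],[0.0001,0.0012,0.0076,0.04,0.02,0.01,0],[0.0001,0.0012,0.0076,0.04,0.02,0.01,0]]
```

Emit:
{"method": "servo_tool", "body": {
  "plan": [
    [0,0,0.006,0,0,0,0],
    [0,0,0.008,0,0,0,0],
    [0,0,0.008,0,0,0,0],
    [0,0,0.008,0,0,0,0],
    [0,0,0.008,0,0,0,0],
    [0,0,0.006,0,0,0,0],
    [0,0,0.003,0,0,0,0],
    [0,0,0,0,0,0,0]
  ]
}}

```text
t: 6.25
eef_pos: [407.4, -204.4, 13.9]
tcp_rot: [3.137, 0.002, 1.749]
ft_force: [0.1, -0.1, -1.7]
opening: 0.249
```

```bash
python3 -c "
from h import *
st();bx();print(env.state()['joints'].round(2))"
```

```text
t 6.25 p [ 407.4 -204.4   13.9] yang 10.23 tilt [ 0.0045 -0.0014] F [ 0.1 -0.1 -1.7] op 0.249
box-frame -187.1 -1.1 z 13.9
[-0.61  0.6   2.15  0.    0.39 -0.79]
```

Emit:
{"method": "servo_tool", "body": {
  "plan": [
    [0,0,0.0008,0,0,0,0],
    [0,0,0.0008,0,0,0,0],
    [0,0,0.0008,0,0,0,0],
    [0,0,0,0,0,0,0]
  ]
}}

```text
t: 6.58
eef_pos: [407.5, -204.4, 13.9]
tcp_rot: [3.137, 0.003, 1.749]
ft_force: [-0.1, -0.1, -1.8]
opening: 0.252
```

```bash
python3 -c "
from h import *
st()"
```

```text
t 6.58 p [ 407.5 -204.4   13.9] yang 10.22 tilt [ 0.0055 -0.0022] F [-0.1 -0.1 -1.8] op 0.252
```

Small steps are swallowed by the servo's steady offset, so I'll use slightly bigger ones.

Emit:
{"method": "servo_tool", "body": {
  "plan": [
    [0,0,0.0015,0,0,0,0],
    [0,0,0.0015,0,0,0,0]
  ]
}}

```text
t: 6.75
eef_pos: [407.8, -204.6, 13.2]
tcp_rot: [3.135, 0.005, 1.749]
ft_force: [-7.6, 2.8, 42.8]
opening: 0.249
```

Emit:
{"method": "servo_tool", "body": {
  "plan": [
    [0,0,0.0015,0,0,0,0],
    [0,0,0.0015,0,0,0,0]
  ]
}}

```text
t: 6.92
eef_pos: [407.8, -204.6, 13.2]
tcp_rot: [3.134, 0.006, 1.749]
ft_force: [-4.6, 2.8, 29.4]
opening: 0.254
```

Contact at z 13.2, so the lid is down. Releasing, then rising.

Emit:
{"method": "servo_tool", "body": {
  "plan": [
    [0,0,0,0,0,0,60],
    [0,0,0,0,0,0,60],
    [0,0,0,0,0,0,60],
    [0,0,0,0,0,0,60],
    [0,0,0,0,0,0,60]
  ]
}}

```text
t: 7.33
eef_pos: [408.6, -205.1, 14.4]
tcp_rot: [3.131, 0.009, 1.75]
ft_force: [0.0, 0.1, 0.1]
opening: 0.547
```

```bash
python3 -c "
from h import *
st()"
```

```text
t 7.33 p [ 408.6 -205.1   14.4] yang 10.25 tilt [ 0.0118 -0.0068] F [0.  0.1 0.1] op 0.547
```

Emit:
{"method": "servo_tool", "body": {
  "plan": [
    [0,0,-0.01,0.2,0.2,0,60],
    [0,0,-0.025,0.2,0.2,0,60],
    [0,0,-0.035,0,0,0,60],
    [0,0,-0.035,0,0,0,60],
    [0,0,-0.035,0,0,0,60],
    [0,0,-0.03,0,0,0,60]
  ]
}}

```text
t: 7.83
eef_pos: [405.6, -203.5, 184.5]
tcp_rot: [-3.134, -0.009, 1.749]
ft_force: [-0.7, 0.2, -0.6]
opening: 0.602
```

```bash
python3 -c "
from h import *
st();plan(591,-171,190,-80,step=34,jaw=75)"
```

```text
t 7.83 p [ 405.6 -203.5  184.5] yang 10.23 tilt [-0.0093  0.0079] F [-0.7  0.2 -0.6] op 0.602
from [ 405.6 -203.5  184.5] d [185.4  32.5   5.5] w [-7.800e-01 -7.000e-02  9.023e+01] rows 14
[[-0.0001,0.0134,-0.0005,-0.06,-0.01,6.45,75],[0.0014,0.0134,-0.0005,-0.06,-0.01,6.45,75],[0.0029,0.0131,-0.0005,-0.06,-0.01,6.45,75],[0.0044,0.0127,-0.0005,-0.06,-0.01,6.45,75],[0.0058,0.0121,-0.0004,-0.06,-0.01,6.45,75],[0.0071,0.0114,-0.0004,-0.06,-0.01,6.45,75],[0.0083,0.0105,-0.0004,-0.06,-0.01,6.45,75],[0.0095,0.0095,-0.0004,-0.06,-0.01,6.45,75]]
[[0.0105,0.0084,-0.0004,-0.06,-0.01,6.45,75],[0.0114,0.0072,-0.0004,-0.06,-0.01,6.45,75],[0.0121,0.0059,-0.0004,-0.06,-0.01,6.45,75],[0.0127,0.0045,-0.0004,-0.06,-0.01,6.45,75],[0.0131,0.003,-0.0004,-0.06,-0.01,6.45,75],[0.0134,0.0015,-0.0004,-0.06,-0.01,6.45,75]]
```

Emit:
{"method": "servo_tool", "body": {
  "plan": [
    [0,0.013,0,0,0,6.5,75],
    [0.001,0.013,0,0,0,6.5,75],
    [0.003,0.013,0,0,0,6.5,75],
    [0.004,0.013,0,0,0,6.5,75],
    [0.006,0.012,0,0,0,6.5,75],
    [0.007,0.011,0,0,0,6.5,75],
    [0.008,0.01,0,0,0,6.5,75],
    [0.01,0.01,0,0,0,6.5,75]
  ]
}}

```text
t: 8.5
eef_pos: [515.1, -187.5, 191.8]
tcp_rot: [-3.14, -0.001, 0.803]
ft_force: [-0.4, 0.6, -0.7]
opening: 0.752
```

Emit:
{"method": "servo_tool", "body": {
  "plan": [
    [0.01,0.008,0,0,0,6.5,75],
    [0.011,0.007,0,0,0,6.5,75],
    [0.012,0.006,0,0,0,6.5,75],
    [0.013,0.004,0,0,0,6.5,75],
    [0.013,0.003,0,0,0,6.5,75],
    [0.013,0.001,0,0,0,6.5,75],
    [0,0,0,0,0,0,75],
    [0,0,0,0,0,0,75]
  ]
}}

```text
t: 9.17
eef_pos: [598.6, -176.2, 187.9]
tcp_rot: [-3.137, 0.005, 0.085]
ft_force: [-0.7, -0.7, 0.1]
opening: 0.75
```

```bash
python3 -c "
from h import *
st();bx();c=snap('wrist','w3');cv2.imwrite('pics/w3b.png',cv2.resize(c['img'],None,fx=1.5,fy=1.5))"
```

```text
t 9.17 p [ 598.6 -176.2  187.9] yang -85.15 tilt [-0.0049  0.0038] F [-0.7 -0.7  0.1] op 0.75
box-frame 6.1 -6.6 z 187.9
```

View pics/w3b.png

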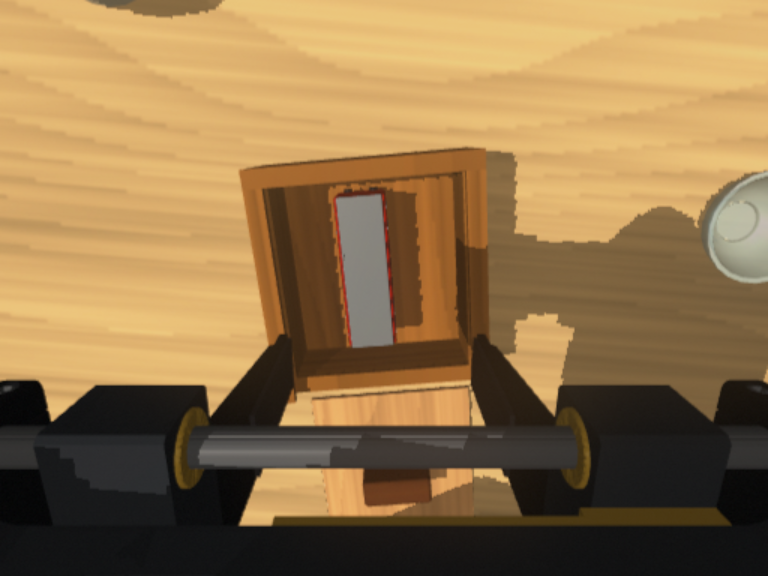

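The wagon roof in the box has corners (336,196), (384,194), (394,345) and (352,347). The lid lies flat just beyond the box's low end, handle up.

```bash
python3 - <<'E'
from h import *
g=lambda u,v,z:ray('w3',u/1.5,v/1.5,z)[:2]
b=[g(*q,52) for q in((336,196),(384,194),(394,345),(352,347))]
f=(b[0]+b[1])/2;k=(b[2]+b[3])/2
print(np.round(b,1).tolist(),'ctr',np.mean(b,0),'L',np.linalg.norm(f-k),'W',np.linalg.norm(b[0]-b[1]),np.linalg.norm(b[2]-b[3]),'yaw',np.rad2deg(np.arctan2(*(f-k)[::-1])))
c=[g(*q,68) for q in((240,170),(486,149))];print('box +x corners',c,'expected',[ (591.5+80*.985-s*74*.174, -170.8+80*.174+s*74*.985) for s in(1,-1)])
d=np.mean(b,0)-[591.5,-170.8];print('boxframe',d[0]*.985+d[1]*.174,-d[0]*.174+d[1]*.985)
E
```

```text
[[644.4, -142.9], [648.3, -173.4], [544.1, -189.6], [540.0, -160.1]] ctr [ 594.22118882 -166.51380634] L 105.68230732009408 W 30.78592058590227 29.746742307936238 yaw 9.107928433703844
box +x corners [array([656.76851013, -86.23753706]), array([ 681.27469643, -230.84529821])] expected [(657.424, -83.99000000000002), (683.1759999999999, -229.77000000000004)]
boxframe 3.4261686875019306 3.748413900401819
```

```bash
python3 -c "
from h import *
st();plan(594.6,-166,95,-80.7,step=16,jaw=60)"
```

```text
t 9.22 p [ 598.5 -176.3  187.9] yang -85.16 tilt [-0.0048  0.0039] F [-0.   0.8 -0.2] op 0.753
from [ 598.5 -176.3  187.9] d [ -3.9  10.3 -92.9] w [-0.25  0.25 -4.46] rows 6
[[-0.0004,-0.0017,0.0155,-0.04,0.04,-0.74,60],[-0.0004,-0.0017,0.0155,-0.04,0.04,-0.74,60],[-0.0004,-0.0017,0.0155,-0.04,0.04,-0.74,60],[-0.0004,-0.0017,0.0155,-0.04,0.04,-0.74,60],[-0.0004,-0.0018,0.0155,-0.04,0.04,-0.74,60],[-0.0004,-0.0018,0.0155,-0.04,0.04,-0.74,60]]
```

Emit:
{"method": "servo_tool", "body": {
  "plan": [
    [-0.0005,-0.002,0.015,0,0,-0.8,60],
    [-0.0005,-0.002,0.015,-0.1,0.1,-0.8,60],
    [-0.0005,-0.002,0.015,-0.1,0.1,-0.8,60],
    [-0.0005,-0.002,0.015,0,0,-0.7,60],
    [0,-0.002,0.015,0,0,-0.7,60],
    [0,-0.001,0.015,0,0,-0.7,60],
    [0,0,0,0,0,0,60],
    [0,0,0,0,0,0,60]
  ]
}}

```text
t: 9.88
eef_pos: [589.5, -166.2, 96.1]
tcp_rot: [-3.141, 0.001, 0.19]
ft_force: [-0.4, 0.6, -0.2]
opening: 0.596
```

```bash
python3 -c "
from h import *
st();plan(594.6,-166,23,-80.7,step=10,jaw=60);snap('wrist','w4')"
```

```text
t 9.88 p [ 589.5 -166.2   96.1] yang -79.09 tilt [-0.001   0.0002] F [-0.4  0.6 -0.2] op 0.596
from [ 589.5 -166.2   96.1] d [  5.1   0.2 -73.1] w [-0.02  0.05  1.61] rows 8
[[0.0006,0.0001,0.0091,-0.0,0.01,0.2,60],[0.0006,0.0001,0.0091,-0.0,0.01,0.2,60],[0.0006,0.0001,0.0091,-0.0,0.01,0.2,60],[0.0006,0.0001,0.0091,-0.0,0.01,0.2,60],[0.0006,0.0001,0.0091,-0.0,0.01,0.2,60],[0.0006,0.0001,0.0091,-0.0,0.01,0.2,60],[0.0006,0.0001,0.0091,-0.0,0.01,0.2,60],[0.0006,0.0001,0.0091,-0.0,0.01,0.2,60]]
```

View pics/w4.png

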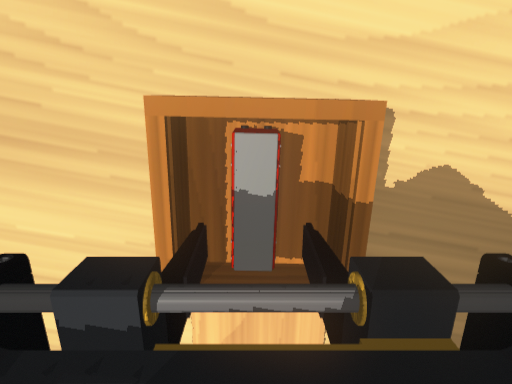

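The roof spans columns 234-278 at row 132 to 235-273 at row 270, centred between the fingers (207 and 303).

```bash
python3 -c "
from h import *
b=np.array([ray('w4',*q,52) for q in((234.5,132),(278,132),(273.5,270),(235.5,270))]);print(b.round(1),b.mean(0));f=(b[0]+b[1]-b[2]-b[3])/2;print(np.linalg.norm(f),np.rad2deg(np.arctan2(f[1],f[0])))"
```

```text
[[ 643.9 -142.4   52. ]
 [ 649.5 -171.1   52. ]
 [ 545.9 -190.    52. ]
 [ 540.4 -161.2   52. ]] [ 594.9132862  -166.18640112   52.        ]
105.23536684125867 10.32936878811426
```

Emit:
{"method": "servo_tool", "body": {
  "plan": [
    [0.0005,0,0.009,0,0,0.2,60],
    [0.0005,0,0.009,0,0,0.2,60],
    [0.0005,0,0.009,0,0,0.2,60],
    [0.0005,0,0.009,0,0,0.2,60],
    [0,0,0,0,0,0,60]
  ]
}}

```text
t: 10.35
eef_pos: [592.3, -166.8, 59.7]
tcp_rot: [3.139, -0.003, 0.176]
ft_force: [-0.6, -0.2, -0.5]
opening: 0.601
```

```bash
python3 -c "
from h import *
st();plan(594.6,-166,24,-80.7,step=10,jaw=60)"
```

```text
t 10.35 p [ 592.3 -166.8   59.7] yang -79.94 tilt [ 0.0033 -0.0016] F [-0.6 -0.2 -0.5] op 0.601
from [ 592.3 -166.8   59.7] d [  2.3   0.8 -35.7] w [ 0.12 -0.17  0.76] rows 4
[[0.0006,-0.0001,0.0089,0.03,-0.04,0.19,60],[0.0006,-0.0001,0.0089,0.03,-0.04,0.19,60],[0.0006,-0.0001,0.0089,0.03,-0.04,0.19,60],[0.0006,-0.0001,0.0089,0.03,-0.04,0.19,60]]
```

Emit:
{"method": "servo_tool", "body": {
  "plan": [
    [0.0005,0,0.009,0,0,0,60],
    [0.0005,0,0.009,0,-0.1,0,60],
    [0.0005,0,0.009,0,0,0,60],
    [0.0005,0,0.008,0,0,0,60],
    [0,0,0,0,0,0,60]
  ]
}}

```text
t: 10.77
eef_pos: [594.6, -166.4, 20.3]
tcp_rot: [3.14, -0.0, 0.176]
ft_force: [-0.3, 0.6, 0.0]
opening: 0.598
```

Emit:
{"method": "servo_tool", "body": {
  "plan": [
    [0,0,0,0,0,0,0],
    [0,0,0,0,0,0,0],
    [0,0,0,0,0,0,0],
    [0,0,0,0,0,0,0],
    [0,0,0,0,0,0,0],
    [0,0,0,0,0,0,0]
  ]
}}

```text
t: 11.27
eef_pos: [594.8, -166.4, 20.5]
tcp_rot: [3.14, -0.0, 0.176]
ft_force: [0.1, -1.3, -1.8]
opening: 0.355
```

```bash
python3 -c "
from h import *
st()"
```

```text
t 11.27 p [ 594.8 -166.4   20.5] yang -79.92 tilt [ 0.0008 -0.0016] F [ 0.1 -1.3 -1.8] op 0.355
```

Gripped at 33.7 mm width, weight on. Lifting straight up.

Emit:
{"method": "servo_tool", "body": {
  "plan": [
    [0,0,-0.006,0,0,0,0],
    [0,0,-0.012,0,0,0,0],
    [0,0,-0.018,0,0,0,0],
    [0,0,-0.02,0,0,0,0],
    [0,0,-0.02,0,0,0,0],
    [0,0,-0.02,0,0,0,0],
    [0,0,-0.012,0,0,0,0],
    [0,0,0,0,0,0,0]
  ]
}}

```text
t: 11.93
eef_pos: [594.3, -166.1, 139.7]
tcp_rot: [3.139, -0.002, 0.176]
ft_force: [0.2, 0.8, -0.6]
opening: 0.354
```

```bash
python3 -c "
from h import *
st();plan(651,203,130,-110.7,step=26,jaw=0)"
```

```text
t 11.93 p [ 594.3 -166.1  139.7] yang -79.91 tilt [ 0.0023 -0.0023] F [ 0.2  0.8 -0.6] op 0.354
from [ 594.3 -166.1  139.7] d [ 56.7 369.1  -9.7] w [ 0.12 -0.14 30.79] rows 15
[[0.008,-0.0236,0.0006,0.01,-0.01,2.05,0],[0.0072,-0.0238,0.0006,0.01,-0.01,2.05,0],[0.0063,-0.0241,0.0006,0.01,-0.01,2.05,0],[0.0055,-0.0243,0.0006,0.01,-0.01,2.05,0],[0.0046,-0.0245,0.0006,0.01,-0.01,2.05,0],[0.0037,-0.0246,0.0006,0.01,-0.01,2.05,0],[0.0028,-0.0247,0.0006,0.01,-0.01,2.05,0],[0.0019,-0.0248,0.0006,0.01,-0.01,2.05,0]]
[[0.001,-0.0249,0.0006,0.01,-0.01,2.05,0],[0.0001,-0.0249,0.0006,0.01,-0.01,2.05,0],[-0.0007,-0.0249,0.0006,0.01,-0.01,2.05,0],[-0.0016,-0.0248,0.0006,0.01,-0.01,2.05,0],[-0.0025,-0.0248,0.0006,0.01,-0.01,2.05,0],[-0.0034,-0.0247,0.0006,0.01,-0.01,2.05,0],[-0.0043,-0.0245,0.0006,0.01,-0.01,2.05,0]]
```

Emit:
{"method": "servo_tool", "body": {
  "plan": [
    [0.004,-0.01,0,0,0,1,0],
    [0.008,-0.022,0,0,0,2,0],
    [0.007,-0.024,0,0,0,2,0],
    [0.006,-0.024,0,0,0,2,0],
    [0.005,-0.025,0,0,0,2,0],
    [0.004,-0.025,0,0,0,2,0],
    [0.003,-0.025,0,0,0,2,0],
    [0.002,-0.025,0,0,0,2,0]
  ]
}}

```text
t: 12.6
eef_pos: [623.2, 18.9, 141.7]
tcp_rot: [3.138, -0.006, -0.104]
ft_force: [0.5, -0.5, -1.7]
opening: 0.357
```

Emit:
{"method": "servo_tool", "body": {
  "plan": [
    [0.001,-0.025,0,0,0,2,0],
    [0,-0.025,0,0,0,2,0],
    [0,-0.025,0,0,0,2,0],
    [-0.002,-0.025,0,0,0,2,0],
    [-0.002,-0.025,0,0,0,2,0],
    [-0.003,-0.025,0,0,0,2,0],
    [-0.002,-0.012,0,0,0,1,0],
    [0,0,0,0,0,0,0]
  ]
}}

```text
t: 13.27
eef_pos: [646.7, 192.3, 139.8]
tcp_rot: [3.139, -0.003, -0.341]
ft_force: [-0.2, -0.8, -2.0]
opening: 0.357
```

```bash
python3 -c "
from h import *
st();c=snap('wrist','w5');cv2.imwrite('pics/w5b.png',cv2.resize(c['img'],None,fx=1.5,fy=1.5))"
```

```text
t 13.27 p [646.7 192.3 139.8] yang -109.55 tilt [ 0.0022 -0.004 ] F [-0.2 -0.8 -2. ] op 0.357
```

View pics/w5b.png

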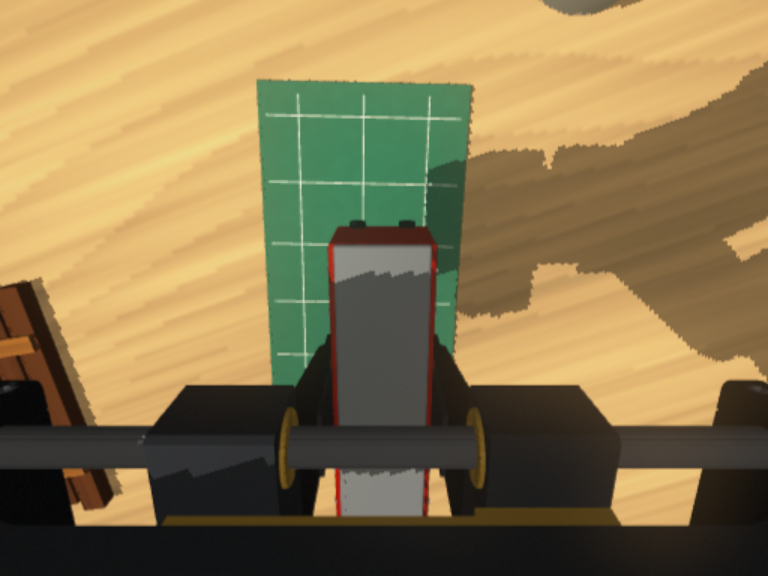

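The wrist view shows the far mat corners at (258,80) and (473,85), the left edge going down to (273,384) and the right edge to (455,340). The wagon's roof front edge runs (332,246)-(434,246).

```bash
python3 - <<'E'
from h import *
g=lambda u,v,z:ray('w5',u/1.5,v/1.5,z)[:2]
A,B,C,D=g(258,80,4),g(473,85,4),g(273,384,4),g(455,340,4)
ang=lambda v:np.rad2deg(np.arctan2(v[1],v[0]))
u=(A-C)/np.linalg.norm(A-C);w=(B-D)/np.linalg.norm(B-D)
print(A,B,'W',np.linalg.norm(A-B),'yaws',ang(A-C),ang(B-D),ang(A-B)-90)
L=g(299,97,4)-g(306,366,4);print('grid',ang(L))
for y in(-20.5,-21):
    e=np.array([np.cos(np.deg2rad(y)),np.sin(np.deg2rad(y))]);print('mat ctr',(A+B)/2-120*e)
zt=env.state()['eef_pos'][2]-14.5+46
r=(g(332,246,zt)+g(434,246,zt))/2;s=env.state();print('roof front mid',r,np.linalg.norm(g(332,246,zt)-g(434,246,zt)),'from tcp',r-s['eef_pos'][:2],np.linalg.norm(r-s['eef_pos'][:2]),ang(r-s['eef_pos'][:2]))
# scene & side mat quads
for f in('s1','d1'):
    im=cv2.imread(f'pics/{f}.png');hsv=cv2.cvtColor(im,cv2.COLOR_BGR2HSV)
    m=cv2.inRange(hsv,(65,60,40),(95,255,255));m[:150]=0;m[270:]=0;m[:,:200]=0;m[:,350:]=0
    if f=='d1': m[:,276:]=0
    m=cv2.morphologyEx(m,cv2.MORPH_CLOSE,np.ones((5,5)))
    M=cv2.resize(m,None,fx=1,fy=1);h=cv2.convexHull(cv2.findNonZero(M))
    P=np.array([ray(f,*q,4)[:2] for q in h[:,0].astype(float)],np.float32);print(f,cv2.minAreaRect(P))
E
```

```text
[782.44459632 221.10064839] [736.85236836 100.524493  ] W 128.90795359370037 yaws -20.803199451794406 -20.647463442025323 -20.71259620703661
grid -20.819418990744552
mat ctr [647.24781963 202.83745644]
mat ctr [647.61883116 203.81672464]
roof front mid [695.59985781 173.54625932] 30.468325404150008 from tcp [ 49.13648242 -17.69504567] 52.22555452579856 -19.804978906600013
s1 ((650.7620849609375, 204.70248413085938), (127.30524444580078, 237.77978515625), 69.4310073852539)
d1 ((650.1490478515625, 200.728515625), (119.71159362792969, 228.25888061523438), 69.3209457397461)
```

Mat centre ≈ (648.5,203), yaw -20.75°, agreeing across views. The wagon is centred on the TCP.

```bash
python3 -c "
from h import *
st();plan(648.5,203,60,-110.75,step=12,jaw=0)"
```

```text
t 13.32 p [646.5 191.2 139.7] yang -109.51 tilt [ 0.0018 -0.0043] F [-0.3 -0.1 -2.2] op 0.359
from [646.5 191.2 139.7] d [  2.   11.8 -79.7] w [ 0.19 -0.18  1.24] rows 7
[[-0.0003,-0.0017,0.0114,0.03,-0.03,0.18,0],[-0.0003,-0.0017,0.0114,0.03,-0.03,0.18,0],[-0.0003,-0.0017,0.0114,0.03,-0.03,0.18,0],[-0.0003,-0.0017,0.0114,0.03,-0.03,0.18,0],[-0.0003,-0.0017,0.0114,0.03,-0.03,0.18,0],[-0.0003,-0.0017,0.0114,0.03,-0.03,0.18,0],[-0.0003,-0.0017,0.0114,0.03,-0.03,0.18,0]]
```

Emit:
{"method": "servo_tool", "body": {
  "plan": [
    [-0.0005,-0.002,0.006,0,0,0.2,0],
    [-0.0005,-0.002,0.011,0,0,0.2,0],
    [0,-0.002,0.012,0.1,-0.1,0.2,0],
    [0,-0.002,0.012,0.1,-0.1,0.2,0],
    [0,-0.002,0.012,0,0,0.2,0],
    [0,-0.002,0.012,0,0,0.2,0],
    [0,0,0.01,0,0,0,0],
    [0,0,0,0,0,0,0]
  ]
}}

```text
t: 13.98
eef_pos: [648.6, 198.3, 54.7]
tcp_rot: [3.139, 0.004, -0.366]
ft_force: [-0.4, 0.2, -1.2]
opening: 0.356
```

```bash
python3 -c "
from h import *
st();plan(648.5,203,21,-110.75,step=8,jaw=0)"
```

```text
t 13.98 p [648.6 198.3  54.7] yang -110.97 tilt [-0.0044 -0.0006] F [-0.4  0.2 -1.2] op 0.356
from [648.6 198.3  54.7] d [ -0.1   4.7 -33.7] w [ 0.12  0.22 -0.22] rows 5
[[-0.0003,-0.0009,0.0067,0.02,0.04,-0.04,0],[-0.0003,-0.0009,0.0067,0.02,0.04,-0.04,0],[-0.0003,-0.0009,0.0067,0.02,0.04,-0.04,0],[-0.0003,-0.0009,0.0067,0.02,0.04,-0.04,0],[-0.0004,-0.0009,0.0067,0.02,0.04,-0.04,0]]
```

Emit:
{"method": "servo_tool", "body": {
  "plan": [
    [-0.0005,-0.0015,0.006,0,0.1,0,0],
    [-0.0005,-0.0015,0.007,0,0.1,0,0],
    [-0.0005,-0.0015,0.007,0,0,0,0],
    [0,-0.001,0.006,0,0,0,0],
    [0,0,0.003,0,0,0,0],
    [0,0,0,0,0,0,0]
  ]
}}

```text
t: 14.48
eef_pos: [649.5, 204.6, 22.5]
tcp_rot: [3.14, -0.0, -0.366]
ft_force: [0.1, 0.3, -1.6]
opening: 0.354
```

```bash
python3 -c "
from h import *
st();plan(648.5,203,19,-110.75,step=2,jaw=0,n=2)"
```

```text
t 14.48 p [649.5 204.6  22.5] yang -110.95 tilt [-0.0004 -0.002 ] F [ 0.1  0.3 -1.6] op 0.354
from [649.5 204.6  22.5] d [-1.  -1.6 -3.5] w [ 0.12 -0.02 -0.2 ] rows 2
[[-0.0002,0.0009,0.0017,0.06,-0.01,-0.1,0],[-0.0002,0.0009,0.0017,0.06,-0.01,-0.1,0]]
```

Emit:
{"method": "servo_tool", "body": {
  "plan": [
    [0,0.001,0.0015,0,0,0,0],
    [0,0.0005,0.0015,0,0,0,0],
    [0,0,0.001,0,0,0,0]
  ]
}}

```text
t: 14.73
eef_pos: [649.3, 203.2, 18.8]
tcp_rot: [3.14, -0.001, -0.365]
ft_force: [-1.0, -0.3, -0.1]
opening: 0.353
```

Emit:
{"method": "servo_tool", "body": {
  "plan": [
    [0,0,0.001,0,0,0,0],
    [0,0,0.001,0,0,0,0]
  ]
}}

```text
t: 14.9
eef_pos: [649.5, 203.2, 17.9]
tcp_rot: [3.141, -0.002, -0.366]
ft_force: [-5.2, -1.0, 15.4]
opening: 0.355
```

Contact at 15 N, so the wagon is standing. Releasing.

Emit:
{"method": "servo_tool", "body": {
  "plan": [
    [0,0,0,0,0,0,60],
    [0,0,0,0,0,0,60],
    [0,0,0,0,0,0,60],
    [0,0,0,0,0,0,60],
    [0,0,0,0,0,0,60]
  ]
}}

```text
t: 15.32
eef_pos: [650.3, 203.2, 19.3]
tcp_rot: [-3.141, -0.004, -0.366]
ft_force: [-0.4, 0.6, 0.3]
opening: 0.59
```

```bash
python3 -c "
from h import *
st()"
```

```text
t 15.32 p [650.3 203.2  19.3] yang -110.96 tilt [ 0.004 -0.001] F [-0.4  0.6  0.3] op 0.59
```

Emit:
{"method": "servo_tool", "body": {
  "plan": [
    [0,0,-0.01,0,0,0,60],
    [0,0,-0.02,0,0,0,60],
    [0,0,-0.03,0,0,0,60],
    [0,0,-0.035,0,0,0,60],
    [0,0,-0.035,0,0,0,60],
    [0,0,-0.035,0,0,0,60],
    [-0.03,0,-0.02,0,0,0,60],
    [-0.03,0,0,0,0,0,60]
  ]
}}

```text
t: 15.98
eef_pos: [595.0, 223.1, 214.5]
tcp_rot: [3.141, -0.003, -0.37]
ft_force: [0.3, 0.0, -0.5]
opening: 0.599
```

Emit:
{"method": "servo_tool", "body": {
  "plan": [
    [-0.03,0,0,0,0,0,60],
    [-0.03,0,0,0,0,0,60],
    [-0.015,0,0,0,0,0,60],
    [0,0,0,0,0,0,60],
    [0,0,0,0,0,0,60]
  ]
}}

```text
t: 16.4
eef_pos: [518.3, 252.5, 221.8]
tcp_rot: [-3.136, -0.009, -0.367]
ft_force: [-0.1, 1.5, -1.1]
opening: 0.601
```

```bash
python3 -c "
from h import *
st();w=snap('wrist','w6')['img'];d=snap('side','d2')['img'];s=snap('scene','s2')['img']
z=lambda a,fx:cv2.resize(a,None,fx=fx,fy=fx,interpolation=2)
C=np.zeros((600,800,3),np.uint8);a=z(w,.78);C[:300,:400]=a[:300,:400];b=z(d[110:350,120:320],1.6);C[:384,410:410+320]=b[:384];e=z(s[150:270,150:420],1.45);C[400:574,:391]=e
cv2.imwrite('pics/f.png',C)"
```

```text
t 16.4 p [518.3 252.5 221.8] yang -111.05 tilt [0.0101 0.0016] F [-0.1  1.5 -1.1] op 0.601Traceback (most recent call last):
  File "<string>", line 5, in <module>
    C=np.zeros((600,800,3),np.uint8);a=z(w,.78);C[:300,:400]=a[:300,:400];b=z(d[110:350,120:320],1.6);C[:384,410:410+320]=b[:384];e=z(s[150:270,150:420],1.45);C[400:574,:391]=e
                                                ~^^^^^^^^^^^
ValueError: could not broadcast input array from shape (300,399,3) into shape (300,400,3)
```

```bash
python3 -c "
from h import *
w,d,s=[cv2.imread('pics/%s.png'%n) for n in('w6','d2','s2')]
z=lambda a,S:cv2.resize(a,S,interpolation=2)
C=np.zeros((600,800,3),np.uint8);C[:300,:400]=z(w,(400,300));C[:360,410:790]=z(d[110:350,120:320],(380,360));C[400:580,:400]=z(s[150:270,150:420],(400,180))
cv2.imwrite('pics/f.png',C)"
```

```text
(no output)
```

View pics/f.png

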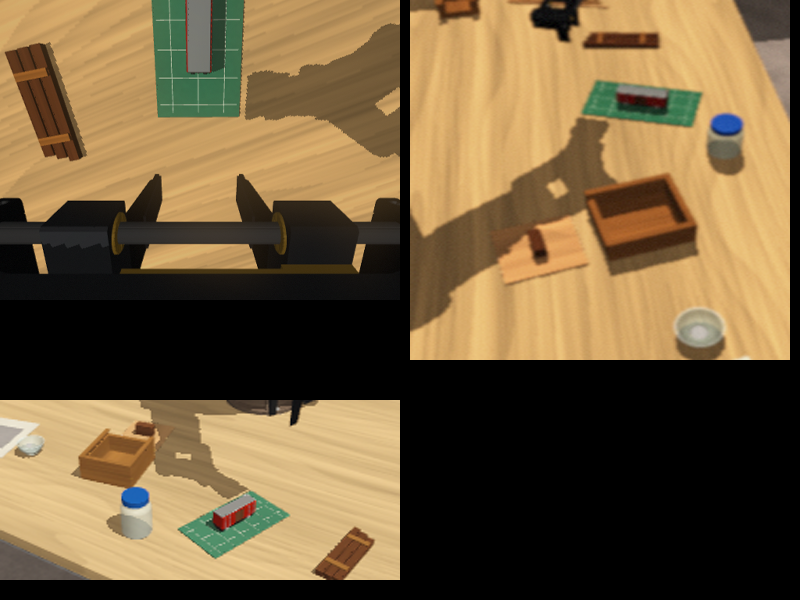

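The wagon stands upright on the mat, the lid lies flat with its handle up, and the jar, bowl and boards look unmoved. One quick numeric check of centring, then I'll hand in.

```bash
python3 -c "
from h import *
g=lambda u,v,z:ray('w6',u*1.28,v*1.28,z)[:2]
e=np.array([np.cos(np.deg2rad(-20.75)),np.sin(np.deg2rad(-20.75))]);n=np.array([-e[1],e[0]])
m=(g(157,117,4)+g(241,117,4))/2+120*e;w=(g(187,72,50)+g(211,72,50))/2+53*e
print('mat',m,'wagon',w,'along',(w-m)@e,'across',(w-m)@n)
a,b=cv2.imread('pics/d1.png').astype(int),cv2.imread('pics/d2.png').astype(int)
for nm,(x,y,W,H) in dict(jar=(276,185,22,35),bowl=(258,315,30,28),boards=(210,130,44,14)).items(): print(nm,np.abs(a-b)[y:y+H,x:x+W].mean().round(2))
st();env.job_done()"
```

```text
mat [648.1920011  202.81313931] wagon [648.42299089 202.19194111] along 0.43609164111123605 across -0.4990666925547944
jar 8.04
bowl 10.15
boards 6.43
t 16.55 p [519.3 251.9 220.9] yang -111.13 tilt [0.0093 0.0013] F [0.6 0.3 0.1] op 0.597
the job is handed in; nothing more can be done
```

The job is done and handed in at 16.6 s of the 58 s allowed.

**Lid:** I slid it out along its grooves until it was clear of the box. It was lowered to contact and released, and lies flat on the bench just in front of the box, handle up. The wrist force when it touched down reached about 43 N, which is under the 120 N limit but firmer than I meant. It was not dropped.

**Wagon:** I gripped it by its sides, lifted it straight out and kept it upright. It was set down on the mat with about 15 N and then released. The last wrist picture puts it about 0.5 mm off the mat's centre both along and across. By the tool's measured angle when I let go, it was within about 0.2° of the mat's direction. The gripper was clear of everything at hand-in.

**Jar, bowl and boards:** They look unmoved in the final pictures, and the arm never came near them. My before-and-after pixel comparison did not settle this. It gave mean differences of 6 to 10 grey levels around each of them. Lighting, shadow or image noise may explain that, but I did not track the cause down.

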